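# Reassemble the throwing gauge: sleeve on, pointer arm held ready

## Robot

A 6-joint arm with a two-finger parallel gripper is mounted at the origin on the work surface. World frame = base frame: x ahead of the robot, y to its left, z up, the work surface at z = 0. Lengths are in m, angles in rad, forces in N, time in s.
With the tool pointing down it reaches from about 0.35 to 0.975 m from the base axis. Payload 17.4 kg.
Tool frame: the origin (TCP) lies between the finger pads; the fingertips stand arm.tcp_to_tips ahead of it and the grasp point (between the pads) lies 2 mm behind it (arm.tcp_to_tips is the distance from the TCP to the fingertips, in m); z points along the fingers, y is the line along which they close (so a half turn about z gives the same grasp; the last joint's range is limited). The gripper opens to 85 mm and grips with 20 to 120 N. Pads are 22 mm wide; open, the fingers measure 114 mm over their backs; the gripper's body (76 mm by 85 mm) begins 54 mm behind the grasp point. The pads swing forward as they close: fully open they stand 13 mm farther back than shut.
Start: joints at [-1.262, 0.116, 1.442, -0, 1.584, -0.038], TCP at [0.229, -0.635, 0.248] pointing down, gripper open.
Joint ranges: [-2.83, 2.83], [-0.83, 2.19], [0.07, 2.5], [-1.14, 4.28], [0.01, 3], [-2.97, 2.97]. Speed limits (rad/s): [1.89, 1.89, 2.22, 3.14, 3.14, 3.14].

## Interface

Orientations are given as a unit quaternion [w, x, y, z].
In Python, from bench import arm gives the robot as it stands.
- The arm moves only by the shell command python3 -m creep 'ROWS' [OPENING] [FORCE]. ROWS is JSON, a list of rows, each a list of 4 numbers: the shift along the tool's x, y, z in units of 50 mm (1.0 is 50 mm), then the turn about the tool's z in units of 8 degrees (1.0 is 8 degrees). In form: [[tx, ty, tz, twist], ...]. A call has exactly 5 rows; each row shifts and turns the commanded pose from where the row before left it, along the tool's axes as they then stand; what a row does not reach is not made up. A row lasts 1/8 s, in which the tool goes at most 62.5 mm and 10.7 degrees, less where a joint would pass 70% of its speed; a pose out of reach is approached as far as the arm can. A call is refused whole if a number of a shift passes 1 or a number of a turn 1, either way. A call with a gripper value outside its range is refused whole. OPENING is the finger opening in mm, from 0 to 85.4, set as the call begins (- or left out, the last holds). The fingers move at their own pace and stop on an object; FORCE is the grip in N (left out, the last holds). Time passes only in rows, so rows that do not move let the fingers close, or fill a call up. It gives the time, the measured TCP pose, the force, the opening and the grip force at its end, in the units of the state.
- arm.sense(): the state, without advancing time (a new reading comes with each control period).
- arm.camera(name): name is "side" or "top"; returns the picture (384x512x3 uint8, blue, green, red); there is no depth.
- arm.get_calibration(name): a dict with "K" (3x3 intrinsics, pixels), "rvec" (rotation vector, rad) and "tvec" (3), from world to camera coordinates, as OpenCV has them. Camera axes: x right, y down, z forward; pixel columns grow to the right and rows downward; lengths in m; the calibration is good to about 2 mm. A picture is of the moment at which its call begins. get_calibration takes no time and is no camera call.
- arm.sign_off(): hands the job in; it is judged then, once.
Trained networks look in the newest picture that a camera, given by its name, has taken for a name from the list of things; names that differ only in an ending like _2 or _b are one class to them, and where a whole thing is asked for, a point or a joint stands for the part that bears it (a point fixed in the world has none). Each returns a list of dicts, best first, with "confidence" (0 to 1); they miss things now and then, are a little off and sometimes report something else, mostly with a low value. They report only what shows in the picture. A call takes as long as a camera call. They do not tell look-alikes from the thing itself.
- arm.silhouettes(target, camera): "mask" (384x512 bool, what is visible of it) and "uv" ([column, row] in pixels, amid what is visible of it).
- arm.spot_point(target, camera): "uv" ([column, row] in pixels: a listed point, or the origin of a listed thing).
The state is a dict: "time": time; "q": joint angles; "qd": joint speeds; "joint_torque": joint torques, N m; "tcp_pos": TCP position; "eef_rot": TCP orientation; "force": force on the tool from outside, world axes, zero at the start; "moment": the same for the moment, N m; "opening": finger opening in m; "finger_force": force on a finger pad.
Only numpy, scipy, OpenCV 4.12 (cv2) and the standard library are available. Lean on these libraries where they do the work, as an engineer would, in place of code of your own. Each camera call takes 0.05 s, during which the arm holds its last target. There are 200 camera calls.

## Task

Put the potter's throwing gauge back together without shifting its stand or disturbing the other things on the bench: only one of the two brass height sleeves in the wooden tray fits the post (try one on to find out), so lower that one, not dropping it, all the way down the post and let go of it, and leave the other standing upright in the tray. Then pick up the pointer arm by its balance point and hold it level and still with its bore centred over the post, a finger's breadth above the tip and touching nothing, so that I can slacken its thumbscrew and guide it down. The job finishes while you are still holding the arm there.

Things in the scene. Friction and masses are not known exactly. Their poses are not given: they have to be found in the camera images.
- stand: Loose, heavy (1.9 kg) gauge stand: blue disc, 120 mm diameter, 18 mm high, with a steel hub of 38 mm diameter on it (top 24 mm above the bench) and an upright steel post of 10 mm diameter in the middle, its last 6 mm tapered to 4 mm at the tip, 124 mm above the bench. Origin at the centre of the underside, z up along the post.
- stand_seat (a point): Centre of the hub's top face on the post's axis, 24 mm above the bench, where the sleeve's lower end comes to rest. A seated sleeve ends 94 mm above the bench, the post's last 30 mm stick out of it.
- post_tip (a point): Top end of the post, 124 mm above the bench; z up.
- tray: Shallow open wooden tray, fixed to the bench, 130 mm (its x) by 200 mm (its y), 22 mm high, walls and floor 6 mm thick. Origin at the centre of its underside; inner floor 6 mm above the bench. The two sleeves stand in it at the start, at least 84 mm apart along its y, one in each half.
- sleeve_a: Brass height sleeve (tube), 26 mm outside diameter, 70 mm long, about 80 g, standing loose in the tray. Origin at the centre of its lower end, z up its axis. One of the two sleeves has a 13 mm bore and slides freely down the 10 mm post; the other has an 8 mm bore and stops on the tip's taper, about 2 mm down. Which is which is found by looking into the bores or by trying them.
- sleeve_b: Brass height sleeve (tube), 26 mm outside diameter, 70 mm long, about 80 g, standing loose in the tray. Origin at the centre of its lower end, z up its axis. One of the two sleeves has a 13 mm bore and slides freely down the 10 mm post; the other has an 8 mm bore and stops on the tip's taper, about 2 mm down. Which is which is found by looking into the bores or by trying them.
- pointer: Pointer arm, 0.15 kg, lying level on boss and tip. Aluminium boss, 34 mm diameter, 32 mm high, with a vertical 13 mm bore; brass thumbscrew out to -x by 16 mm. A steel bar, 8 mm wide, 10 mm high, runs along +x, axis 24 mm above the boss's underside, and turns down 150 mm from the bore to a rubber tip level with the underside. Origin: bore axis at the underside; x along the bar, z up.
- pointer_bore (a point): Lower mouth of the arm's bore (the origin of the pointer arm); z up the bore.
- pointer_balance (a point): Balance point of the pointer arm, on the bar's axis, 40 mm from the bore's axis and 24 mm above the boss's underside; x along the bar. Bare bar on both sides of it, 23 mm to the boss.
- bowl: Bystander: cream bowl, 110 mm wide, 55 mm high. Origin under its centre.
- mug: Bystander: pale pink bisque mug, 80 mm wide, 90 mm high. Origin under its centre.
- jar: Bystander: white jar with a blue label and lid, 60 mm wide, 105 mm high. Origin under its centre.
- bisque_box: Bystander: open square bisque box, 62 mm wide, 70 mm high. Origin under its centre.
- rib: Bystander: flat dark wooden rib, 60 by 96 mm, 7 mm thick. Origin under its centre.
- loop_tool: Bystander: trimming tool, wooden handle of 12 mm with a wire loop, 150 mm long, lying flat. Origin under its handle's middle, x towards the loop.
- tool_pot: Bystander: cream pot, 80 mm wide, 100 mm high, with brushes and tools sticking out to 200 mm. Origin under its centre.
Not all that is in view belongs to the job. What is shaped like the sleeve_b but green, pink or white is not meant.

How it is judged:
By the outcome, as a careful person would: the job done as asked, in the order asked, and still so for the second after the job is handed in, while the arm keeps its last pose, push and grip.
It also fails if it takes over 72 s, if anything falls off the work surface, if the arm or the gripper's body presses on something with over 40 N, if the wrist force passes 120 N, or if a joint passes its speed limit or range.

## Working session

There is one attempt and no reset: what is moved stays moved. The work goes in short steps, Python scripts to look and compute and a shell command to move; the robot and the scene stay as the last step left them, time stands still between calls to the robot, and variables do not carry over. Pictures are saved under pics/ and viewed, at most 10 in all, crops included, and the job is handed in when it is done.

```bash
ls; mkdir -p pics; cat > h.py <<'E'
import numpy as np,cv2
from bench import arm
def cal(c):
    k=arm.get_calibration(c);return np.array(k["K"],float),np.array(k["rvec"],float),np.array(k["tvec"],float)
def ray(c,uv):
    K,r,t=cal(c);R=cv2.Rodrigues(r)[0]
    d=R.T@np.linalg.solve(K,np.array([uv[0],uv[1],1.]));return -R.T@t.ravel(),d
def onz(c,uv,z):
    o,d=ray(c,uv);return o+d*(z-o[2])/d[2]
def proj(c,p):
    K,r,t=cal(c);return cv2.projectPoints(np.array(p,float).reshape(-1,1,3),r,t,K,None)[0].reshape(-1,2)
E
python3 - <<'E'
from h import *
s=arm.sense();print(s['time'],s['tcp_pos'],s['eef_rot'],arm.tcp_to_tips)
a=arm.camera('top');b=arm.camera('side')
cv2.imwrite('pics/top0.png',cv2.resize(a,(800,600)));cv2.imwrite('pics/side0.png',cv2.resize(b,(800,600)))
for c in('top','side'):
  print(c,ray(c,(256,192)),cal(c)[0][0,0])
  for n,z in(('stand_seat',.024),('post_tip',.124),('tray',0),('sleeve_a',.006),('pointer_bore',0),('pointer_balance',.024),('bowl',0),('mug',0),('jar',0),('bisque_box',0),('rib',0),('loop_tool',0),('tool_pot',0)):
    for d in arm.spot_point(n,c)[:4]:
      print(c,n,round(d['confidence'],2),np.round(d['uv'],1),np.round(onz(c,d['uv'],z)[:2],4))
E
```

```text
pics
0.0 [ 0.22935639 -0.63465889  0.24753397] [-5.74684269e-04  9.85002586e-01  1.72538597e-01 -8.59267531e-05] 0.017
top (array([0.34433292, 0.00490001, 1.21371833]), array([ 0.22270611,  0.00432475, -0.97495661])) 380.4195008430005
top stand_seat 0.81 [251.1 199.3] [0.5922 0.0258]
top post_tip 0.84 [251.3 192.1] [0.5929 0.0235]
top tray 0.8 [334.8 238.5] [ 0.4699 -0.2415]
top sleeve_a 0.68 [329.3 195.9] [ 0.6077 -0.2282]
top sleeve_a 0.66 [176.2 248.4] [0.4375 0.2611]
top sleeve_a 0.48 [308.6 194.6] [ 0.6119 -0.1609]
top sleeve_a 0.46 [352.1 237.7] [ 0.4719 -0.2954]
top pointer_bore 0.58 [178.9 248.6] [0.4374 0.2538]
top pointer_balance 0.61 [276.7 271.2] [ 0.367 -0.054]
top pointer_balance 0.5 [168.9 230.5] [0.4918 0.2828]
top bowl 0.58 [337.3 161. ] [ 0.7282 -0.2607]
top mug 0.95 [194.3 152.7] [0.756  0.2171]
top jar 0.65 [284.8 147.9] [ 0.7737 -0.0861]
top bisque_box 0.79 [131.9 166.7] [0.7068 0.4218]
top bisque_box 0.62 [351.6 236.5] [ 0.4763 -0.2955]
top bisque_box 0.29 [252.7 205.6] [0.5763 0.0209]
top rib 0.98 [277.4 272.9] [ 0.3622 -0.0573]
top rib 0.33 [340.  159.4] [ 0.7
[... 623 characters left out ...]
791 -0.1899]
side pointer_bore 0.86 [234.8 297.6] [0.4381 0.2585]
side pointer_balance 0.78 [217.1 291.1] [0.469  0.2858]
side pointer_balance 0.7 [255.7 209.5] [0.5935 0.0195]
side bowl 0.72 [284.9 151.8] [ 0.7287 -0.2648]
side mug 0.78 [164.  227.1] [0.7483 0.225 ]
side mug 0.56 [218.5 287.8] [0.4878 0.2651]
side jar 0.88 [235.1 169.8] [ 0.7822 -0.0865]
side jar 0.42 [334.5 239.6] [ 0.3752 -0.0577]
side bisque_box 0.83 [119.1 272.8] [0.7049 0.4032]
side bisque_box 0.69 [236.2 171.6] [ 0.7734 -0.0825]
side rib 0.95 [333.1 241.8] [ 0.3731 -0.0487]
side rib 0.38 [282.3 149.6] [ 0.7429 -0.2681]
side loop_tool 0.69 [300.  268.3] [0.3805 0.0821]
side tool_pot 0.63 [327.7 142. ] [ 0.6586 -0.405 ]
```

View pics/top0.png

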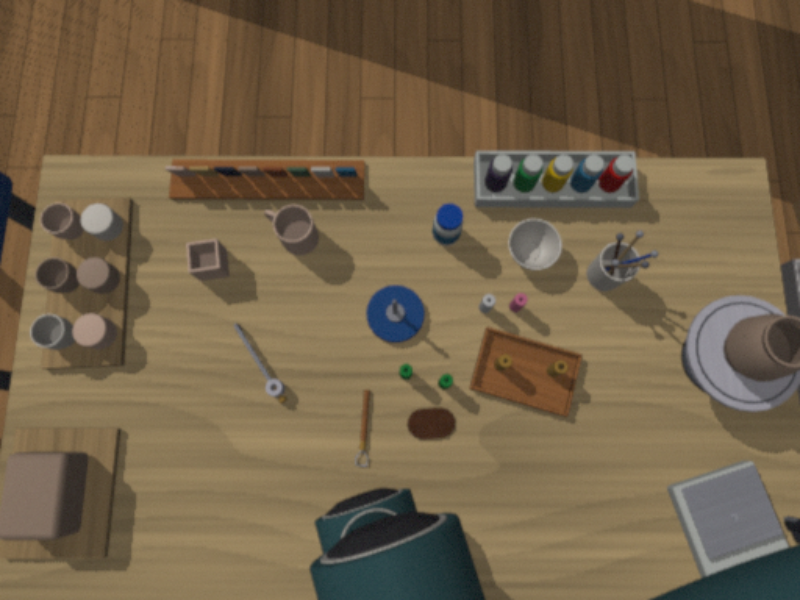

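View pics/side0.png

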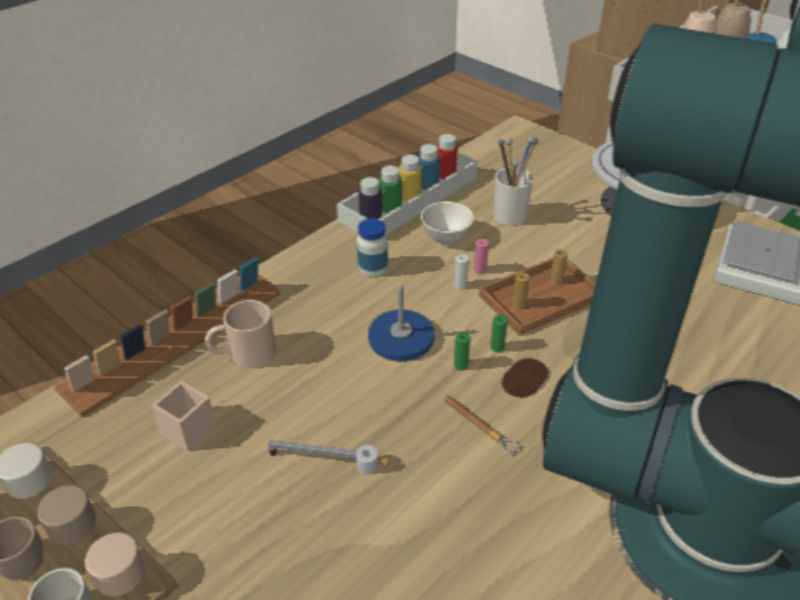

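The top view (800x600) shows the two brass sleeves in the tray at (503,362) and (560,368). The look-alikes are green at (405,372) and (446,381), white at (488,303) and pink at (519,303). The stand is at (396,313). The pointer's boss is at (275,388), with its bar running up to (238,326). I choose the two brass ones in the tray, and check them in a close crop.

```bash
cat >> h.py <<'E'
from scipy.optimize import least_squares
def cylmask(c,x,y,z0,z1,r):
    a=np.linspace(0,2*np.pi,40)
    P=np.array([[x+r*np.cos(t),y+r*np.sin(t),z] for z in(z0,z1) for t in a])
    h=cv2.convexHull(proj(c,P).astype(np.float32));return h
def cen(c,x,y,z0,z1,r):
    m=cv2.moments(cylmask(c,x,y,z0,z1,r));return np.array([m['m10'],m['m01']])/m['m00']
def fitcyl(obs,z0,z1,r,g):
    """obs {cam:mask centroid}"""
    f=lambda p:np.concatenate([cen(c,p[0],p[1],z0,z1,r)-u for c,u in obs.items()])
    s=least_squares(f,g,diff_step=1e-4);return s.x,np.round(s.fun,2)
E
python3 - <<'E'
from h import *
im={c:arm.camera(c) for c in('top','side')}
M={}
for c in im:
  for n in('sleeve_a','pointer','stand'):
    for d in arm.silhouettes(n,c)[:8]:
      m=d['mask'];v,u=np.nonzero(m)
      col=im[c][m].mean(0).round();print(c,n,round(d['confidence'],2),np.round([u.mean()+0,v.mean()],1),m.sum(),col)
      M.setdefault((c,n),[]).append((u.mean(),v.mean()))
for name,g in(('far',(.466,-.297)),('near',(.475,-.19))):
  obs={}
  for c in im:
    e=cen(c,*g,.006,.076,.013);L=np.array(M[(c,'sleeve_a')]);i=np.argmin(np.linalg.norm(L-e,axis=1));print(c,e,L[i]);
    if np.linalg.norm(L[i]-e)<9: obs[c]=L[i]
  print(name,fitcyl(obs,.006,.076,.013,g))
  for c in obs: print(c,fitcyl({c:obs[c]},.006,.076,.013,g))
a=im['top'][215:265,300:375];b=im['side'][150:220,300:390]
cv2.imwrite('pics/crop.png',np.hstack([cv2.resize(a,(400,267*1),interpolation=2),cv2.resize(b,(400,267),interpolation=2)]))
E
```

```text
top sleeve_a 0.65 [321.2 231. ] 95 [ 41.  82. 107.]
top sleeve_a 0.5 [331.  192.6] 96 [ 89.  76. 127.]
top sleeve_a 0.39 [355.9 235.1] 95 [39. 76. 99.]
top pointer 0.75 [169.2 237.6] 264 [112. 113. 118.]
top stand 0.77 [252.2 200. ] 1076 [103.  67.  44.]
side sleeve_a 0.74 [318.5 213.3] 169 [ 57. 100.  48.]
side sleeve_a 0.73 [294.9 224.9] 209 [ 59. 101.  54.]
side sleeve_a 0.71 [294.4 173.7] 178 [145. 154. 155.]
side sleeve_a 0.6 [307.  163.4] 172 [109.  97. 155.]
side sleeve_a 0.59 [332.5 185.6] 174 [ 61. 101. 125.]
side sleeve_a 0.57 [356.8 170. ] 188 [ 64. 104. 128.]
side pointer 0.67 [216.2 290.3] 527 [130. 133. 135.]
side pointer 0.38 [327.6 118.9] 990 [121. 133. 139.]
side stand 0.71 [255.9 213. ] 1197 [110.  81.  61.]
side stand 0.37 [334.7 241.2] 533 [40. 54. 77.]
top [355.71783714 238.32113693] [355.92631579 235.10526316]
side [358.83090787 171.84380484] [356.84574468 170.        ]
far (array([ 0.47547375, -0.29894121]), array([ 0.25,  0.14, -0.28,  0.19]))
top (array([ 0.47590356, -0.29818426]), array([-0.,  0.]))
side (array([ 0.47537918, -0.3002729 ]), array([-0.,  0.]))
top [320.89556292 235.32875049] [321.24210526 230.97894737]
side [335.19890081 187.66331113] [332.48850575 185.62068966]
near (array([ 0.48730731, -0.19190282]), array([ 0.13,  0.37, -0.34, -0.17]))
top (array([ 0.48844428, -0.19154158]), array([0., 0.]))
side (array([ 0.48613949, -0.1919685 ]), array([0., 0.]))
```

View pics/crop.png

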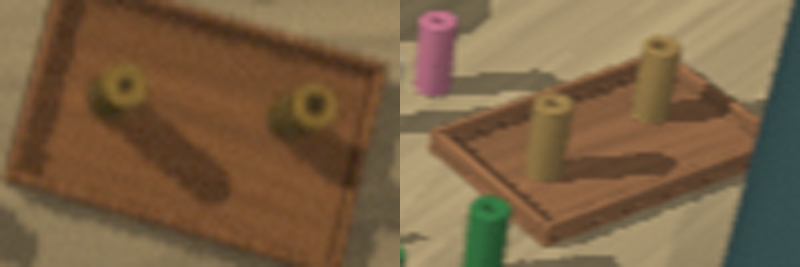

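The crop shows that the right-hand sleeve (top view about (560,368), further from the post) has clearly the wider bore, and the left one has a narrow bore. I'll take the right one, at (0.4755,-0.299). The tray ones are brass, so the choice holds.

```bash
python3 -m creep '[[0.69,-0.46,0,0],[0.69,-0.46,0,0],[0.69,-0.46,0,0],[0.69,-0.46,0,0],[0.69,-0.46,0,0]]' 64 30; python3 -m creep '[[0.69,-0.46,0,0],[0.69,-0.46,0,0],[0.69,-0.46,0,0],[0.69,-0.46,0,0],[0.69,-0.46,0,0]]'
cat >> h.py <<'E'
from scipy.spatial.transform import Rotation as Ro
def togo(p):
    s=arm.sense();w,x,y,z=s['eef_rot'];R=Ro.from_quat([x,y,z,w])
    X=R.as_matrix()[:,0];print('t',round(s['time'],2),'tcp',np.round(s['tcp_pos'],4),'yaw',round(np.degrees(np.arctan2(X[1],X[0])),2),'tilt',np.round(R.as_matrix()[:2,2],4),'F',np.round(s['force'],2),'op',round(s['opening'],4))
    print('togo units',np.round(R.inv().apply(np.array(p)-s['tcp_pos'])/.05,3))
def blue(c):
    im=arm.camera(c);h=cv2.cvtColor(im,cv2.COLOR_BGR2HSV)
    m=cv2.inRange(h,(105,120,40),(125,255,255));n,l,st,ce=cv2.connectedComponentsWithStats(m)
    e=proj(c,(.593,.022,.01))[0];k=[i for i in range(1,n) if st[i,4]>300 and np.linalg.norm(ce[i]-e)<30][0]
    v,u=np.nonzero(l==k);H=cv2.convexHull(np.stack([u,v],1).astype(np.float32));mo=cv2.moments(H);return np.array([mo['m10'],mo['m01']])/mo['m00'],st[k]
E
python3 - <<'E'
from h import *
togo((.4755,-.299,.1))
o={}
for c in('top','side'):
  o[c],st=blue(c);print(c,o[c],st,fitcyl({c:o[c]},0,.018,.06,(.593,.022)))
print(fitcyl(o,0,.018,.06,(.593,.022)))
E
```

```text
time: 2.42
tcp_pos: [0.3532, -0.4669, 0.2484]
eef_rot: [0.0, 0.985, 0.172, 0.0]
force: [-0.3, -0.5, 0.2]
opening: 0.0639
finger_force: 0.0
time: 3.05
tcp_pos: [0.4764, -0.3001, 0.2485]
eef_rot: [0.0, 0.985, 0.173, 0.0]
force: [-0.4, -0.7, 0.2]
opening: 0.0638
finger_force: 0.0
t 3.05 tcp [ 0.4764 -0.3001  0.2485] yaw 19.87 tilt [ 0.0003 -0.0002] F [-0.4  -0.71  0.25] op 0.0638
togo units [-0.01  -0.027  2.969]
top [252.72717788 200.43470701] [235 183  36  36 850] (array([0.59162598, 0.02069566]), array([-0., -0.]))
side [256.28554779 214.15700966] [236 199  41  32 861] (array([0.59139344, 0.01943762]), array([ 0., -0.]))
(array([0.59139631, 0.02007859]), array([ 0.19,  0.07, -0.16,  0.12]))
```

```bash
python3 -m creep '[[0,-0.03,0.6,0],[0,0,0.6,0],[0,0,0.6,0],[0,0,0.6,0],[0,0,0.6,0]]'; python3 -m creep '[[0,0,0.25,0],[0,0,0.24,0],[0,0,0.24,0],[0,0,0,0],[0,0,0,0]]'; python3 - <<'E'
from h import *
togo((.4755,-.299,.062))
a=arm.camera('top')[190:270,300:400];b=arm.camera('side')[110:210,310:410]
cv2.imwrite('pics/g1.png',np.hstack([cv2.resize(a,(400,320)),cv2.resize(b,(320,320))]))
E
```

```text
time: 3.78
tcp_pos: [0.4749, -0.3003, 0.0974]
eef_rot: [0.0, 0.985, 0.172, 0.0]
force: [-1.1, 0.4, 0.6]
opening: 0.0641
finger_force: 0.0
time: 4.4
tcp_pos: [0.4755, -0.3, 0.0624]
eef_rot: [0.0, 0.985, 0.173, 0.0]
force: [-0.5, 0.4, 0.3]
opening: 0.0643
finger_force: 0.0
t 4.4 tcp [ 0.4755 -0.3     0.0624] yaw 19.88 tilt [ 0.0006 -0.0004] F [-0.46  0.44  0.27] op 0.0643
togo units [ 0.008 -0.018  0.008]
```

View pics/g1.png

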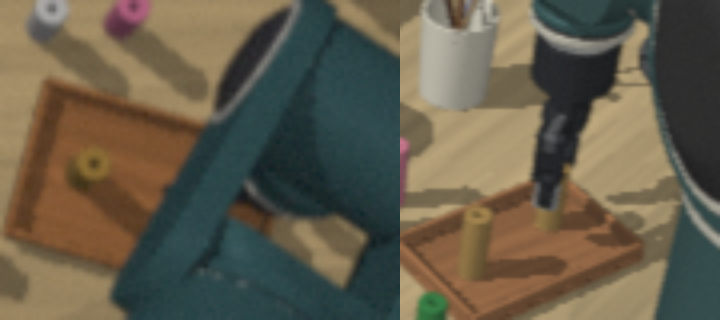

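The side crop shows the fingers straddling the right-hand sleeve at about (550,205), with the other sleeve clear at (475,240). Next I close and lift.

```bash
python3 -m creep '[[0,0,0,0],[0,0,0,0],[0,0,0,0],[0,0,0,0],[0,0,0,0]]' 10 35; python3 -m creep '[[0,0,-0.2,0],[0,0,-0.6,0],[0,0,-0.8,0],[0,0,-0.8,0],[0,0,-0.5,0]]'; python3 - <<'E'
from h import *
togo((.5914,.0201,.21))
E
```

```text
time: 5.12
tcp_pos: [0.4753, -0.2999, 0.062]
eef_rot: [0.0, 0.985, 0.173, 0.0]
force: [-0.5, 0.1, 3.8]
opening: 0.0251
finger_force: 34.5
time: 5.75
tcp_pos: [0.4754, -0.2999, 0.2095]
eef_rot: [0.001, 0.985, 0.173, 0.001]
force: [1.0, 0.9, -1.5]
opening: 0.0247
finger_force: 34.5
t 5.75 tcp [ 0.4754 -0.2999  0.2095] yaw 19.87 tilt [ 0.0017 -0.0011] F [ 1.02  0.92 -1.54] op 0.0247
togo units [ 4.358 -5.23  -0.013]
```

```bash
python3 -m creep '[[0.3,-0.36,0,0],[0.43,-0.52,0,0],[0.5,-0.6,0,0],[0.5,-0.6,0,0],[0.5,-0.6,0,0]]';python3 -m creep '[[0.5,-0.6,0,0],[0.5,-0.6,0,0],[0.5,-0.6,0,0],[0.43,-0.52,0,0],[0.2,-0.23,0,0]]';python3 -m creep '[[0,0,0,0],[0,0,0,0],[0,0,0,0],[0,0,0,0],[0,0,0,0]]'; python3 - <<'E'
from h import *
togo((.5914,.0201,.21))
for c in('side','top'):
  im=arm.camera(c)
  e=proj(c,(.5914,.0201,.124))[0].astype(int);print(c,e, proj(c,[(.5914,.0201,.124),(.5914,.0201,.024)]))
  if c=='side': cv2.imwrite('pics/s2.png',cv2.resize(im[e[1]-60:e[1]+50,e[0]-55:e[0]+55],(600,600),interpolation=2))
  for n in('sleeve_a','post_tip'):
    for d in (arm.silhouettes if n=='sleeve_a' else arm.spot_point)(n,c):
      if np.linalg.norm(d['uv']-e)<40: print(c,n,d['confidence'],d['uv'])
E
```

```text
time: 6.38
tcp_pos: [0.5347, -0.1346, 0.2073]
eef_rot: [-0.0, 0.985, 0.172, 0.0]
force: [1.2, 0.1, -1.0]
opening: 0.0248
finger_force: 34.5
time: 7.0
tcp_pos: [0.5915, 0.0216, 0.207]
eef_rot: [-0.0, 0.985, 0.173, -0.0]
force: [1.1, -0.8, -0.6]
opening: 0.0252
finger_force: 34.5
time: 7.62
tcp_pos: [0.5913, 0.0199, 0.2068]
eef_rot: [0.0, 0.985, 0.172, 0.0]
force: [-0.0, 0.0, -0.2]
opening: 0.0249
finger_force: 34.5
t 7.62 tcp [0.5913 0.0199 0.2068] yaw 19.85 tilt [ 0. -0.] F [-0.02  0.02 -0.22] op 0.0249
togo units [ 0.004 -0.004 -0.063]
side [255 182] [[255.96022272 182.82213702]
 [256.10793114 209.97117153]]
side sleeve_a 0.6 [292.6, 172.1]
side sleeve_a 0.52 [258.2, 172.8]
side post_tip 0.57 [253.4, 181.0]
top [252 192] [[252.46851648 192.60869389]
 [252.8718141  199.53322498]]
top post_tip 0.94 [253.6, 191.7]
```

View pics/s2.png

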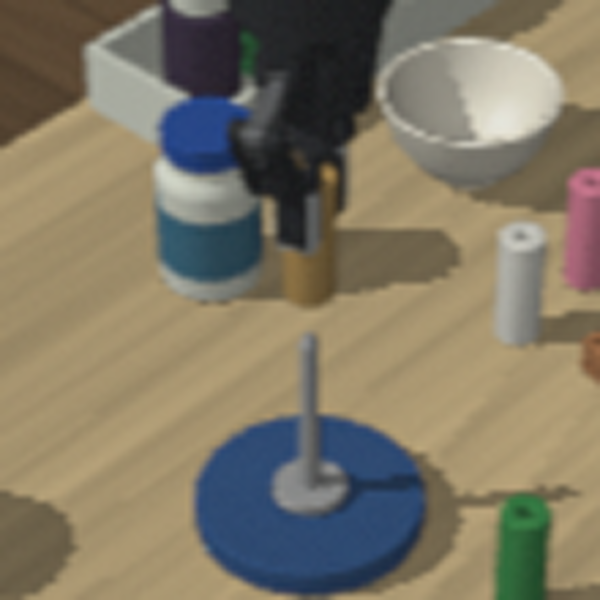

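The side crop shows the held sleeve hanging upright, its lower end at crop (309,300), straight above the post tip at (309,338). I'll go down towards the tip and measure the alignment with sub-pixel accuracy.

```bash
python3 -m creep '[[0,0,0.1,0],[0,0,0.15,0],[0,0,0.15,0],[0,0,0.02,0],[0,0,0,0]]'; python3 - <<'E'
from h import *
togo((.5914,.0201,.080))
im=arm.camera('side').astype(float)
# brass weight rows / post grey weight rows
for v in range(172,208):
  r=im[v,245:268];b=(r[:,2]-r[:,0])
  g=r.sum(1)
  if v<186: print(v,'r-b',b.astype(int))
  else: print(v,'r-b',b.astype(int)) if v%4==0 else 0
z=arm.sense()['tcp_pos'][2]-.056
print(z);p=arm.sense()['tcp_pos']
h=cylmask('side',p[0],p[1],z,z+.07,.013).reshape(-1,2);print('pred sleeve bottom row',h[:,1].max(),'cols',h[:,0].min(),h[:,0].max(),proj('side',(.5914,.0201,.124)))
E
```

```text
time: 8.55
tcp_pos: [0.5914, 0.0202, 0.1858]
eef_rot: [-0.0, 0.985, 0.173, -0.0]
force: [0.1, 0.0, -0.3]
opening: 0.0251
finger_force: 34.5
t 8.55 tcp [0.5914 0.0202 0.1858] yaw 19.87 tilt [-0.0001  0.    ] F [ 0.1   0.04 -0.27] op 0.0251
togo units [0.000e+00 2.000e-03 2.115e+00]
172 r-b [-3  6 17 32 31 20  2 -2 -3 -3 -1 -2 -2 11 37 46 39 36 36 36 37 36 35]
173 r-b [ 5  9 24 37 34 26  9  6  7  4 -3 -4 -1 16 41 47 38 36 37 36 35 36 34]
174 r-b [ 7 18 31 36 35 33 41 51 40 23 11  1 13 37 49 46 39 37 36 35 34 36 35]
175 r-b [26 33 34 33 33 33 45 64 70 68 59 44 44 51 50 43 39 38 38 38 37 47 46]
176 r-b [37 36 36 35 36 37 46 63 73 70 61 54 54 51 49 46 45 51 55 54 54 54 54]
177 r-b [52 52 52 53 54 54 59 66 72 70 65 58 55 52 50 44 45 52 56 55 55 56 57]
178 r-b [52 54 55 55 57 57 60 65 72 68 64 60 55 52 48 45 45 54 55 56 57 56 56]
179 r-b [53 54 55 56 56 57 58 66 71 69 64 59 54 51 49 43 45 53 56 56 55 56 57]
180 r-b [55 56 56 57 57 56 59 67 70 69 63 58 53 51 49 43 45 53 57 57 57 56 56]
181 r-b [56 56 56 57 56 57 58 65 70 67 63 60 54 52 48 42 45 54 56 57 56 57 57]
182 r-b [57 57 57 58 57 57 58 62 69 68 64 58 55 52 48 45 51 57 57 57 56 57 56]
183 r-b [57 57 57 57 57 58 59 59 65 67 61 57 52 49 48 50 55 57 58 57 57 54 54]
184 r-b [57 56 58 58 59 59 58 57 53 45 38 34 30 39 52 57 57 57 57 56 54 53 52]
185 r-b [57 57 59 58 59 58 57 54 52 32  7 -1  1 36 55 57 57 56 56 55 54 53 54]
188 r-b [59 57 56 53 54 54 55 56 56 42 14 -2  1 36 56 53 53 54 54 55 57 57 57]
192 r-b [54 55 55 56 55 56 56 58 56 40 13 -2  2 37 55 57 58 57 57 57 58 57 56]
196 r-b [58 59 57 56 54 54 55 55 57 43 15 -1  4 40 58 60 59 58 57 56 56 56 56]
200 r-b [-22 -50 -61 -67 -71 -73 -71 -72 -67 -45 -14   0   1 -22 -59 -69 -69 -69
 -69 -68 -60 -53 -34]
204 r-b [-68 -68 -68 -68 -69 -67 -68 -70 -68 -45 -14   1   1 -22 -61 -70 -69 -69
 -67 -68 -67 -67 -69]
0.12997516703578696
pred sleeve bottom row 184.31273 cols 250.75085 260.88464 [[255.96022272 182.82213702]]
```

```bash
python3 - <<'E'
from h import *
im=np.mean([arm.camera('side').astype(float) for _ in range(3)],0)
print(im[177:182,247:267].mean(0).round().astype(int).T)
print(im[187:196,247:267].mean(0).round().astype(int).T)
K,r,t=cal('side');R=cv2.Rodrigues(r)[0];print(R[0],R[1])
for d in arm.silhouettes('sleeve_a','side'):
  m=d['mask'];v,u=np.nonzero(m)
  if abs(u.mean()-256)<15 and abs(v.mean()-175)<25:print(d['confidence'],u.mean(),[ (q,u[v==q].min(),u[v==q].max()) for q in range(176,185) if (v==q).any()])
E
```

```text
[[110 111 113 113 101  79  67  64  61  57  54  51  47  48  80 106 112 112
  112 113]
 [147 149 150 151 140 122 112 108 102  95  88  83  78  75 110 142 149 149
  149 150]
 [165 167 169 169 161 145 138 133 125 116 108 102  95  91 126 159 168 168
  168 169]]
[[111 111 111 111 111 111 111 115 119 107  91 101 111 111 111 111 112 112
  113 113]
 [149 148 148 148 148 148 148 142 128 106  93 125 148 149 148 149 149 150
  150 150]
 [167 167 167 166 166 166 166 156 133 106  93 138 167 167 167 167 168 169
  169 169]]
[-0.7333522  -0.67984787  0.00119345] [-0.44548075  0.47921272 -0.75624207]
```

Laterally it is aligned to about 0.3 mm. I'll feel my way down.

```bash
python3 -m creep '[[0,0,0.08,0],[0,0,0.06,0],[0,0,0.04,0],[0,0,0.04,0],[0,0,0,0]]'; python3 -m creep '[[0,0,0.05,0],[0,0,0.05,0],[0,0,0.05,0],[0,0,0.05,0],[0,0,0,0]]'
```

```text
time: 9.43
tcp_pos: [0.5913, 0.0202, 0.1746]
eef_rot: [-0.0, 0.985, 0.173, -0.0]
force: [0.3, -0.1, -0.0]
opening: 0.0249
finger_force: 34.5
time: 10.05
tcp_pos: [0.5913, 0.0202, 0.1646]
eef_rot: [-0.0, 0.985, 0.173, -0.0]
force: [0.3, -0.6, 0.1]
opening: 0.0253
finger_force: 34.5
```

```bash
python3 -m creep '[[0,0,0.1,0],[0,0,0.15,0],[0,0,0.2,0],[0,0,0.2,0],[0,0,0.1,0]]'; python3 -m creep '[[0,0,0.15,0],[0,0,0.2,0],[0,0,0.2,0],[0,0,0.14,0],[0,0,0.04,0]]'
```

```text
time: 10.68
tcp_pos: [0.5911, 0.0202, 0.1262]
eef_rot: [-0.0, 0.985, 0.173, -0.001]
force: [-0.6, -0.4, -1.3]
opening: 0.0249
finger_force: 34.5
time: 11.3
tcp_pos: [0.5911, 0.0202, 0.0902]
eef_rot: [-0.0, 0.985, 0.173, -0.0]
force: [-0.4, 0.0, -0.8]
opening: 0.025
finger_force: 34.5
```

```bash
python3 -m creep '[[0,0,0.05,0],[0,0,0.05,0],[0,0,0.04,0],[0,0,0.02,0],[0,0,0,0]]'; python3 -m creep '[[0,0,0.02,0],[0,0,0.02,0],[0,0,0.01,0],[0,0,0,0],[0,0,0,0]]'
```

```text
time: 11.92
tcp_pos: [0.5913, 0.0202, 0.0828]
eef_rot: [-0.0, 0.985, 0.173, -0.0]
force: [-0.1, -0.2, 0.0]
opening: 0.0249
finger_force: 34.5
time: 12.55
tcp_pos: [0.5913, 0.0202, 0.0803]
eef_rot: [-0.0, 0.985, 0.173, 0.0]
force: [-0.1, -0.5, 0.3]
opening: 0.0249
finger_force: 34.5
```

```bash
python3 -m creep '[[0,0,0.01,0],[0,0,0.01,0],[0,0,0.01,0],[0,0,0,0],[0,0,0,0]]'
```

```text
time: 13.18
tcp_pos: [0.5917, 0.0203, 0.08]
eef_rot: [0.0, 0.985, 0.173, 0.001]
force: [-3.9, 0.7, 10.5]
opening: 0.0248
finger_force: 35.4
```

Contact at the seat (10 N). I'll ease off, open and rise.

```bash
python3 -m creep '[[0,0,-0.012,0],[0,0,0,0],[0,0,0,0],[0,0,0,0],[0,0,0,0]]'; python3 -m creep '[[0,0,0,0],[0,0,0,0],[0,0,0,0],[0,0,0,0],[0,0,0,0]]' 50; python3 -m creep '[[0,0,-0.2,0],[0,0,-0.4,0],[0,0,-0.7,0],[0,0,-0.8,0],[0,0,-0.8,0]]'; python3 - <<'E'
from h import *
togo((.47,.27,.2))
im=arm.camera('side');cv2.imwrite('pics/s3.png',cv2.resize(im[150:260,190:320],(709,600),interpolation=2))
import itertools
b=arm.camera('top')
for c in('top','side'):
  o,st=blue(c);print(c,o,fitcyl({c:o},0,.018,.06,(.593,.022)))
  for d in arm.silhouettes('pointer',c)[:1]:
    m=d['mask'];np.save(f'm_{c}.npy',m);v,u=np.nonzero(m);print(d['confidence'],u.min(),u.max(),v.min(),v.max(),m.sum())
  for n in('pointer_bore','pointer_balance'):
    for d in arm.spot_point(n,c)[:2]: print(c,n,round(d['confidence'],2),d['uv'],onz(c,d['uv'],.0 if 'bore' in n else .024)[:2])
E
```

```text
time: 13.8
tcp_pos: [0.5916, 0.0202, 0.08]
eef_rot: [0.0, 0.985, 0.173, 0.0]
force: [-2.9, 0.4, 6.8]
opening: 0.025
finger_force: 35.1
time: 14.42
tcp_pos: [0.5913, 0.0202, 0.0794]
eef_rot: [-0.0, 0.985, 0.173, -0.0]
force: [-0.4, 0.1, 0.1]
opening: 0.0499
finger_force: 0.0
time: 15.05
tcp_pos: [0.5912, 0.0202, 0.2275]
eef_rot: [0.0, 0.985, 0.173, 0.001]
force: [1.2, 1.1, -0.5]
opening: 0.05
finger_force: 0.0
t 15.05 tcp [0.5912 0.0202 0.2275] yaw 19.87 tilt [0.0014 0.    ] F [ 1.24  1.14 -0.46] op 0.05
togo units [-0.583 -5.523  0.546]
top [253.04825597 196.45108838] (array([0.60479936, 0.019721  ]), array([0., 0.]))
0.49 152 180 210 254 118
top pointer_bore 0.74 [285.8, 149.4] [ 0.76845548 -0.08934894]
top pointer_bore 0.56 [177.0, 246.4] [0.44429222 0.2601074 ]
top pointer_balance 0.73 [250.1, 199.7] [0.59084012 0.02894761]
top pointer_balance 0.58 [172.5, 235.8] [0.47522913 0.27066168]
side [256.26683333 214.1635    ] (array([0.59141416, 0.01949257]), array([ 0., -0.]))
0.91 171 248 282 303 651
side pointer_bore 0.95 [232.3, 297.9] [0.44184345 0.26316791]
side pointer_bore 0.64 [233.3, 297.4] [0.44111583 0.26051053]
side pointer_balance 0.96 [216.9, 291.5] [0.4684652  0.28689873]
```

View pics/s3.png

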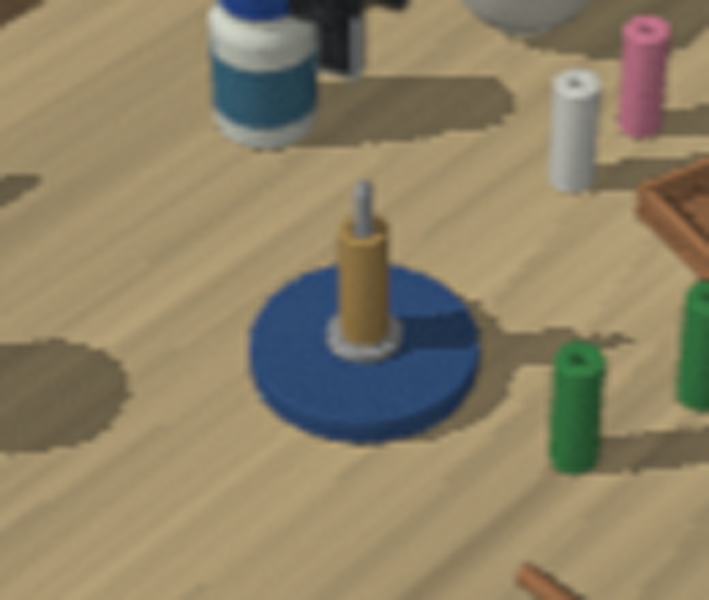

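The side crop shows the sleeve seated on the hub, at (365,335), with the post tip sticking out at (365,190). The stand has not shifted. Next is the pointer pose by a model fit in both views.

```bash
cat > pf.py <<'E'
from h import *
from scipy.optimize import minimize
def parts(x,y,z,yaw,roll=0):
    c,s=np.cos(yaw),np.sin(yaw);a=np.linspace(0,2*np.pi,36)
    cyl=np.array([[.017*np.cos(t),.017*np.sin(t),h] for h in(0,.032) for t in a])
    box=lambda x0,x1,y0,z0,z1:np.array([[i,j,k] for i in(x0,x1) for j in(-y0,y0) for k in(z0,z1)])
    L=[cyl,box(.015,.154,.004,.019,.029),box(.146,.154,.004,.0,.029)]
    R=np.array([[c,-s,0],[s,c,0],[0,0,1]])
    return [P@R.T+[x,y,z] for P in L]
S=8
def render(c,p):
    m=np.zeros((384,512),np.uint8);
    for P in parts(*p):
        h=cv2.convexHull(proj(c,P).astype(np.float32)).reshape(-1,2)
        cv2.fillConvexPoly(m,np.round(h*256).astype(np.int32),255,cv2.LINE_AA,8)
    return m/255.
def fit(W,p0,free,scale=(.006,.006,.006,.1)):
    free=list(free)
    def f(q):
        p=np.array(p0,float);p[free]=q
        return sum(np.abs(render(c,p)-w).sum()/w.sum() for c,w in W.items())
    q=np.array(p0,float)[free];sc=np.array(scale)[free]
    for k in range(3):
        sim=np.vstack([q]+[q+sc/(k+1)*e for e in np.eye(len(q))])
        q=minimize(f,q,method='Nelder-Mead',options=dict(initial_simplex=sim,xatol=1e-5,fatol=1e-4)).x
    p=np.array(p0,float);p[free]=q;return p,f(q)
def seg(im,c,p0):
    hs=cv2.cvtColor(im,cv2.COLOR_BGR2HSV)[...,1].astype(float)
    w=np.clip((75-hs)/60,0,1)
    w=cv2.resize(w,(512,384)); R=render(c,p0);w[cv2.dilate((R>0).astype(np.uint8),np.ones((13,13)))==0]=0
    return w
E
python3 - <<'E'
from pf import *
p0=(.441,.262,0,.6)
side=arm.camera('side');top=cv2.resize(cv2.imread('pics/top0.png'),(512,384),interpolation=cv2.INTER_AREA)
M={'side':np.load('m_side.npy').astype(float)}
W={'side':seg(side,'side',p0),'top':seg(top,'top',p0)}
for n,D in(('netside',M),('segside',{'side':W['side']}),('segtop',{'top':W['top']}),('both',W),('net+top',{'side':M['side'],'top':W['top']})):
  p,e=fit(D,p0,(0,1,3));print(n,np.round(p,4),round(np.degrees(p[3]),2),round(e,3),{c:w.sum() for c,w in D.items()})
b=np.array([p[0]+.04*np.cos(p[3]),p[1]+.04*np.sin(p[3]),.15]);togo(b)
vis=[]
p,e=fit(W,p0,(0,1,3));b=np.array([p[0]+.04*np.cos(p[3]),p[1]+.04*np.sin(p[3]),.15]);print(b);togo(b)
for c,im in(('side',side),('top',top)):
  R=(render(c,p)>.5).astype(np.uint8);u,v=proj(c,(b[0],b[1],.024))[0].astype(int)
  o=cv2.resize(im[v-40:v+40,u-50:u+50],(400,320),interpolation=2);r=cv2.resize(R[v-40:v+40,u-50:u+50],(400,320),interpolation=0)
  cv2.drawContours(o,cv2.findContours(r,0,2)[0],-1,(0,0,255),1);vis.append(o)
cv2.imwrite('pics/pf.png',np.hstack(vis))
E
```

```text
netside [0.4371 0.2585 0.     0.5968] 34.19 0.214 {'side': np.float64(651.0)}
segside [0.4369 0.2579 0.     0.5873] 33.65 0.305 {'side': np.float64(527.4166666666666)}
segtop [0.439  0.2591 0.     0.614 ] 35.18 0.382 {'top': np.float64(239.13333333333335)}Traceback (most recent call last):
  File "<stdin>", line 7, in <module>
  File "pf.py", line 25, in fit
    q=minimize(f,q,method='Nelder-Mead',options=dict(initial_simplex=sim,xatol=1e-5,fatol=1e-4)).x
      ~~~~~~~~^^^^^^^^^^^^^^^^^^^^^^^^^^^^^^^^^^^^^^^^^^^^^^^^^^^^^^^^^^^^^^^^^^^^^^^^^^^^^^^^^^
    res = _minimize_neldermead(fun, x0, args, callback, bounds=bounds,
                               **options)
    fxr = func(xr)
    fx = function(np.copy(x), *(wrapper_args + args))
  File "pf.py", line 21, in f
    return sum(np.abs(render(c,p)-w).sum()/w.sum() for c,w in W.items())
  File "pf.py", line 21, in <genexpr>
    return sum(np.abs(render(c,p)-w).sum()/w.sum() for c,w in W.items())
                      ~~~~~~^^^^^
  File "pf.py", line 14, in render
    h=cv2.convexHull(proj(c,P).astype(np.float32)).reshape(-1,2)
                     ~~~~^^^^^
  File "h.py", line 11, in proj
    K,r,t=cal(c);return cv2.projectPoints(np.array(p,float).reshape(-1,1,3),r,t,K,None)[0].reshape(-1,2)
          ~~~^^^
  File "h.py", line 4, in cal
    k=arm.get_calibration(c);return np.array(k["K"],float),np.array(k["rvec"],float),np.array(k["tvec"],float)
ValueError: time passes only in moves, steps and waits
```

The separate fits agree: bore (0.438,0.2587), yaw 34.3 deg, so the balance point is at about (0.471,0.281). I'll move above it.

```bash
sed -i '1,3s/^def cal/import functools\n@functools.lru_cache(None)\ndef cal/' h.py
python3 -m creep '[[-0.05,-0.6,0,0],[-0.05,-0.6,0,0],[-0.05,-0.6,0,0],[-0.05,-0.6,0,0],[-0.05,-0.6,0,0]]'; python3 -m creep '[[-0.05,-0.6,0,0],[-0.05,-0.6,0,0],[-0.05,-0.6,0,0],[-0.05,-0.6,0,0],[-0.03,-0.32,0,0]]';python3 -m creep '[[0,0,0.4,-0.6],[0,0,0.4,-0.6],[0,0,0.4,-0.6],[0,0,0.4,0],[0,0,0,0]]'; python3 - <<'E'
from pf import *
togo((.471,.2812,.1))
p0=(.438,.2587,0,.6)
side=arm.camera('side');top=cv2.resize(cv2.imread('pics/top0.png'),(512,384),interpolation=cv2.INTER_AREA)
M=np.load('m_side.npy').astype(float);T=seg(top,'top',p0)
p,e=fit({'side':M,'top':T},p0,(0,1,3));print(np.round(p,4),round(np.degrees(p[3]),2),round(e,3))
b=np.array([p[0]+.04*np.cos(p[3]),p[1]+.04*np.sin(p[3]),.0225]);print(b);togo(b)
vis=[]
for c,im in(('side',side),('top',top)):
  R=(render(c,p)>.5).astype(np.uint8);u,v=proj(c,(b[0],b[1],.024))[0].astype(int)
  o=cv2.resize(im[v-40:v+40,u-50:u+50],(400,320),interpolation=2);r=cv2.resize(R[v-40:v+40,u-50:u+50],(400,320),interpolation=0)
  cv2.drawContours(o,cv2.findContours(r,0,2)[0],-1,(0,0,255),1);vis.append(o)
cv2.imwrite('pics/pf.png',np.hstack(vis))
E
```

```text
time: 16.23
tcp_pos: [0.528, 0.1578, 0.2241]
eef_rot: [0.0, 0.985, 0.172, -0.0]
force: [0.8, -0.4, 0.2]
opening: 0.0497
finger_force: 0.0
time: 16.85
tcp_pos: [0.471, 0.282, 0.2242]
eef_rot: [0.0, 0.985, 0.173, -0.0]
force: [-0.2, 0.3, -0.5]
opening: 0.0499
finger_force: 0.0
time: 17.48
tcp_pos: [0.4711, 0.2805, 0.1428]
eef_rot: [0.0, 0.956, 0.294, -0.001]
force: [-0.1, 0.1, -0.1]
opening: 0.05
finger_force: 0.0
t 17.48 tcp [0.4711 0.2805 0.1428] yaw 34.15 tilt [-0.0023 -0.0013] F [-0.12  0.05 -0.09] op 0.05
togo units [ 0.008 -0.012  0.855]
[0.4376 0.2591 0.     0.5928] 33.96 0.608
[0.47077668 0.28141828 0.0225    ]
t 17.52 tcp [0.4715 0.2808 0.1441] yaw 34.17 tilt [-0.0009 -0.0005] F [ 0.45 -0.02  0.19] op 0.0503
togo units [-0.003 -0.018  2.431]
```

View pics/pf.png

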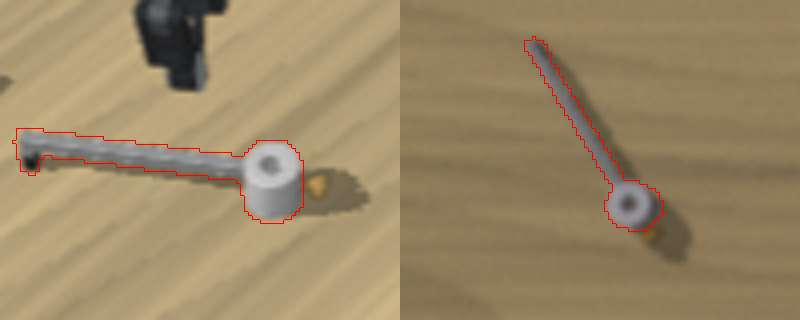

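The model outline lies on the pointer in both views (boss at (272,185) and (630,204)), so the fit is good. I'll descend and grip.

```bash
python3 -m creep '[[0,-0.02,0.5,0],[0,0,0.5,0],[0,0,0.5,0],[0,0,0.4,0],[0,0,0.2,0]]'; python3 -m creep '[[0,0,0.2,0],[0,0,0.1,0],[0,0,0.03,0],[0,0,0,0],[0,0,0,0]]'
```

```text
time: 18.15
tcp_pos: [0.471, 0.2818, 0.0389]
eef_rot: [0.0, 0.956, 0.294, -0.0]
force: [-0.7, 0.4, -0.6]
opening: 0.0501
finger_force: 0.0
time: 18.77
tcp_pos: [0.4712, 0.2819, 0.0233]
eef_rot: [-0.0, 0.956, 0.295, 0.0]
force: [0.5, -0.2, -0.4]
opening: 0.0499
finger_force: 0.0
```

```bash
python3 -m creep '[[0,0,0,0],[0,0,0,0],[0,0,0,0],[0,0,0,0],[0,0,0,0]]' 0 60;  python3 -m creep '[[0,0,0,0],[0,0,-0.1,0],[0,0,-0.2,0],[0,0,-0.4,0],[0,0,-0.4,0]]'; python3 -m creep '[[0,0,-0.7,0],[0,0,-0.8,0],[0,0,-0.6,0],[0,0,-0.2,0],[0,0,0,0]]'; python3 - <<'E'
from pf import *
s=arm.sense();print(s['moment'],s['force'])
y=np.radians(34.15)
togo((.5914+.04*np.cos(y),.0201+.04*np.sin(y),.20))
E
```

```text
time: 19.4
tcp_pos: [0.4711, 0.2818, 0.0231]
eef_rot: [0.0, 0.956, 0.295, 0.0]
force: [-0.0, -2.3, 3.2]
opening: 0.0067
finger_force: 59.3
time: 20.02
tcp_pos: [0.4712, 0.2819, 0.0798]
eef_rot: [-0.0, 0.956, 0.295, 0.0]
force: [-0.1, -0.8, -1.6]
opening: 0.007
finger_force: 58.6
time: 20.65
tcp_pos: [0.471, 0.2819, 0.1933]
eef_rot: [-0.0, 0.956, 0.295, 0.0]
force: [0.3, 0.6, -1.9]
opening: 0.0067
finger_force: 58.6
[ 0.01729087 -0.00112391 -0.00204561] [ 0.34631424  0.61688121 -1.91891612]
t 20.65 tcp [0.471  0.2819 0.1933] yaw 34.27 tilt [0.0007 0.0004] F [ 0.35  0.62 -1.92] op 0.0067
togo units [-0.158  5.684 -0.134]
```

```bash
python3 -m creep '[[-0.02,0.3,0,0],[-0.02,0.5,0,0],[-0.02,0.6,0,0],[-0.02,0.7,0,0],[-0.02,0.7,0,0]]'; python3 -m creep '[[-0.02,0.7,0,0],[-0.02,0.7,0,0],[-0.02,0.6,0,0],[0,0.5,0,0],[0,0.3,0,0]]'; python3 -m creep '[[0,0.08,0,0],[0,0,0,0],[0,0,0,0],[0,0,0,0],[0,0,0,0]]'; cat > chk.py <<'E'
from pf import *
import sys
s=arm.sense();t=s['tcp_pos'];q=s['eef_rot'];y=2*np.arctan2(q[2],q[1])
p0=(t[0]-.04*np.cos(y),t[1]-.04*np.sin(y),t[2]-.0231,y)
print('p0',np.round(p0,4));togo(t)
im=np.mean([arm.camera('side') for _ in range(2)],0).astype(np.uint8)
W=None
for d in arm.silhouettes('pointer','side'):
  m=d['mask'].astype(float);e=np.minimum(m,render('side',p0)).sum()/m.sum();print(round(d['confidence'],2),m.sum(),round(e,2))
  if e>.5 and W is None:W=m
if W is not None: print('side fit',[np.round(v,4) for v in fit({'side':W},p0,(0,1,3))])
u,v=proj('side',(.5914,.0201,.124))[0].astype(int)
o=cv2.resize(im[v-55:v+45,u-70:u+60],(780,600),interpolation=2)
cv2.imwrite(sys.argv[1],o)
for n in('pointer_bore','post_tip','pointer_balance'):
  for c in('side','top'):
    for d in arm.spot_point(n,c)[:2]:print(n,c,round(d['confidence'],2),d['uv'])
print('exp tip',proj('side',(.5914,.0201,.124)),proj('top',(.5914,.0201,.124)),'bore',proj('side',p0[:3]),proj('top',p0[:3]))
print('moment',s['moment'])
E
python3 chk.py pics/p1.png
```

```text
time: 21.28
tcp_pos: [0.5461, 0.1615, 0.1915]
eef_rot: [0.0, 0.956, 0.295, -0.001]
force: [-0.0, -0.0, -2.1]
opening: 0.0066
finger_force: 58.7
time: 21.9
tcp_pos: [0.6225, 0.0446, 0.1921]
eef_rot: [-0.0, 0.956, 0.294, -0.001]
force: [-0.2, 0.1, -1.6]
opening: 0.0065
finger_force: 58.7
time: 22.52
tcp_pos: [0.6242, 0.0429, 0.193]
eef_rot: [0.0, 0.956, 0.295, 0.0]
force: [-1.0, 0.1, -1.9]
opening: 0.0066
finger_force: 58.7
p0 [0.5911 0.0204 0.1699 0.5985]
t 22.52 tcp [0.6242 0.0429 0.193 ] yaw 34.29 tilt [0.0002 0.    ] F [-0.96  0.14 -1.86] op 0.0066
togo units [0. 0. 0.]
0.58 439.0 0.95
side fit [array([0.5911, 0.0192, 0.1699, 0.609 ]), np.float64(0.4903)]
pointer_bore side 0.61 [255.6, 170.3]
pointer_bore top 0.74 [285.8, 149.4]
pointer_bore top 0.56 [177.0, 246.4]
post_tip side 0.78 [255.1, 182.8]
post_tip side 0.55 [257.1, 208.4]
post_tip top 0.66 [253.8, 193.1]
pointer_balance side 0.82 [244.9, 162.3]
pointer_balance top 0.73 [250.1, 199.7]
pointer_balance top 0.58 [172.5, 235.8]
exp tip [[255.96022272 182.82213702]] [[252.46851648 192.60869389]] bore [[255.882736   169.52175873]] [[252.15462604 189.09561172]]
moment [-0.05366748  0.00590014  0.07206965]
```

View pics/p1.png

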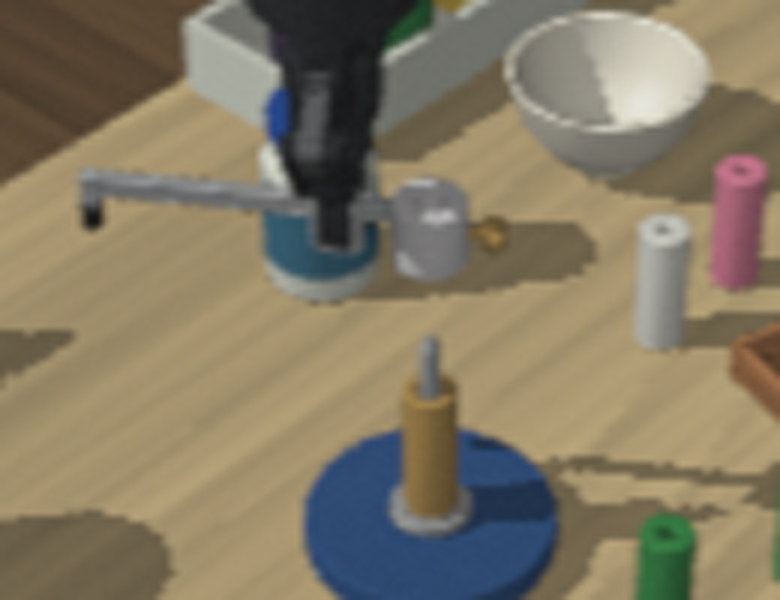

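The picture shows the arm held level, with the boss at (431,230) straight above the post at (430,345). By the same-camera fits, boss and post agree within about 0.5 mm. I'll lower it to roughly 14 mm above the tip.

```bash
python3 -m creep '[[0.005,0,0.1,0],[0,0,0.2,0],[0,0,0.2,0],[0,0,0.1,0],[0,0,0.02,0]]'; python3 -m creep '[[0,0,0,0],[0,0,0,0],[0,0,0,0],[0,0,0,0],[0,0,0,0]]'; python3 chk.py pics/p2.png
```

```text
time: 23.6
tcp_pos: [0.6244, 0.0428, 0.1614]
eef_rot: [-0.0, 0.956, 0.295, -0.0]
force: [0.3, -0.6, -1.6]
opening: 0.0066
finger_force: 58.7
time: 24.22
tcp_pos: [0.6245, 0.0428, 0.162]
eef_rot: [0.0, 0.956, 0.295, 0.0]
force: [-1.0, -0.2, -1.6]
opening: 0.0064
finger_force: 58.7
p0 [0.5915 0.0202 0.1389 0.5981]
t 24.23 tcp [0.6245 0.0428 0.162 ] yaw 34.27 tilt [ 0.0001 -0.    ] F [-0.96 -0.17 -1.61] op 0.0064
togo units [0. 0. 0.]
0.93 324.0 0.96
side fit [array([0.5887, 0.018 , 0.1389, 0.5959]), np.float64(0.8663)]
pointer_bore side 0.8 [254.0, 178.9]
pointer_bore top 0.74 [285.8, 149.4]
pointer_bore top 0.56 [177.0, 246.4]
post_tip side 0.58 [254.3, 181.4]
post_tip side 0.2 [332.5, 197.7]
post_tip top 0.66 [253.8, 193.1]
pointer_balance side 0.66 [240.2, 170.9]
pointer_balance top 0.73 [250.1, 199.7]
pointer_balance top 0.58 [172.5, 235.8]
exp tip [[255.96022272 182.82213702]] [[252.46851648 192.60869389]] bore [[255.88500847 178.56104449]] [[252.35769167 191.45098446]]
moment [ 0.01789983 -0.02782742  0.01372144]
```

View pics/p2.png

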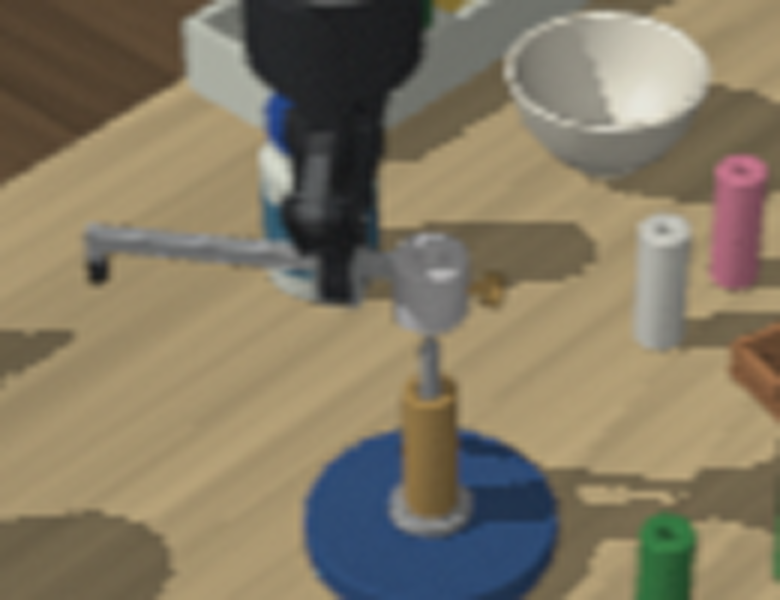

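The boss at (431,285) is centred over the post tip at (430,342), level and touching nothing, with a gap of about 15 mm. Handing in.

```bash
python3 -c "
from bench import arm
print(arm.sign_off())"
```

```text
the job is handed in; nothing more can be done
None
```

The job is handed in: the wide-bore sleeve is seated on the post and released, the other was left standing in the tray, and the arm holds the pointer level, centred to about 0.5 mm by camera and about 15 mm above the tip.

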